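# Fill the spice caddy

### The job

Stand the three round jars in the spice caddy, one to a compartment and in order of height: the tallest beside the caddy's tall end panel, the medium one in the middle, the shortest at the low end. Set each jar down upright on the compartment's floor without dropping it, and leave the two square jars standing where they are.

Things in the scene. Friction and masses are not known exactly. Their poses are not given: they have to be found in the camera images.
- jar_short_mid (a point): short round jar: plain white ceramic cylinder with a flat brushed-steel lid of the same diameter, 44 mm across, 75 mm tall with the lid (rigid, closed), upright on the counter; lid is fast and may be gripped. Point: its centre, 37.5 mm above its underside; z up its axis. Weighs 0.13 to 0.33 kg.
- jar_medium_mid (a point): medium round jar: plain white ceramic cylinder with a flat brushed-steel lid of the same diameter, 44 mm across, 92 mm tall with the lid (rigid, closed), upright on the counter; lid is fast and may be gripped. Point: its centre, 46 mm above its underside; z up its axis. Weighs 0.13 to 0.33 kg.
- jar_tall_mid (a point): tall round jar: plain white ceramic cylinder with a flat brushed-steel lid of the same diameter, 44 mm across, 110 mm tall with the lid (rigid, closed), upright on the counter; lid is fast and may be gripped. Point: its centre, 55 mm above its underside; z up its axis. Weighs 0.13 to 0.33 kg.
- square_low_mid (a point): square jar, a look-alike that stays where it is: same white ceramic and flat brushed-steel lid, but square from above, 44 x 44 mm, 80 mm tall. Point: its centre, 40 mm above its underside; x and y square to its sides.
- square_high_mid (a point): square jar, a look-alike that stays where it is: same white ceramic and flat brushed-steel lid, but square from above, 44 x 44 mm, 102 mm tall. Point: its centre, 51 mm above its underside; x and y square to its sides.
- caddy: spice caddy of pale wood, fixed: open tray, three square compartments in a row; 204 mm long, 72 wide, walls 28 high, 6 thick, floor 6 thick. One end has a tall panel (12 thick, topped by a steel grip bar, 95 high in all, 80 wide); the other end only the low wall. Origin: on the counter under the row's centre; x along the row towards the tall panel, y across, z up. Any yaw.
- cell_far (a point): the compartment at the low end, furthest from the tall panel (caddy x = -66 mm). 60 x 60 mm inside, 22 mm deep. Point: centre of its floor, 6 mm above the counter; axes as the caddy's.
- cell_middle (a point): the middle compartment (caddy x = 0). 60 x 60 mm inside, 22 mm deep. Point: centre of its floor, 6 mm above the counter; axes as the caddy's.
- cell_panel (a point): the compartment right beside the tall end panel (caddy x = +66 mm). 60 x 60 mm inside, 22 mm deep. Point: centre of its floor, 6 mm above the counter; axes as the caddy's.
Mind the look-alikes: they are no part of the job. Leave any brown or turquoise look-alike of the part that bears jar_tall_mid alone. What is shaped like the part that bears square_low_mid but green is not meant.

How it is judged:
By the outcome, as a careful person would: the job done as asked, in the order asked, and still so for the second after the job is handed in, with the robot touching nothing.
It also fails if it takes over 96 s, if anything falls off the work surface, if the arm or the gripper's body presses on something with over 40 N, if the wrist force passes 120 N, or if a joint passes its speed limit or range.

### The arm

A 6-joint arm with a two-finger parallel gripper is mounted at the origin on the work surface. World frame = base frame: x ahead of the robot, y to its left, z up, the work surface at z = 0. Lengths are in m, angles in rad, forces in N, time in s.
With the tool pointing down it reaches from about 0.35 to 0.775 m from the base axis. Payload 7.3 kg.
Tool frame: the origin (TCP) lies between the finger pads; the fingertips stand 25 mm ahead of it and the grasp point (between the pads) lies 6 mm ahead of it; y points along the fingers, z is the direction in which the jaws open and shut, and the axes are right-handed (so a half turn about y gives the same grasp; the last joint's range is limited). The gripper opens to 92 mm and grips with 3 to 60 N. Pads are 19 mm wide; open, the fingers measure 130 mm over their backs; the gripper's body (75 mm by 190 mm) begins 47 mm behind the grasp point.
Start: joints at [0.971, 0.342, 1.524, -0, 1.275, -0.146], TCP at [0.23, 0.472, 0.219] pointing down, gripper open.
Joint ranges: [-2.53, 2.53], [-0.77, 2.02], [0.04, 2.7], [-1, 4.14], [0.28, 2.66], [-3.11, 3.11]. Speed limits (rad/s): [2.57, 2.57, 3.14, 3.14, 3.14, 3.14].

### API

Orientations are given as [roll, pitch, yaw] about the fixed x, y, z axes, in that order (R = Rz(yaw) Ry(pitch) Rx(roll)).
In Python, from cell import sensors, read_camera, hand_in gives the robot as it stands. The module is installed in compiled form; this text tells all that it offers.
- The arm moves only by the tool send_rows, never from a script. Its argument "motion" is a list that holds one entry, the list of rows, each a list of 4 numbers: the shift along the tool's x, y, z in m, then the turn about the tool's y in degrees. In form: [[[tx, ty, tz, twist], ...]]. A call has 1 to 8 rows; each row is the pose to reach, as a shift and turn from the pose measured when the call began, along the tool's axes at that moment; what a row does not reach only later rows make up. A row lasts 1/10 s, in which the tool goes at most 50 mm and 8.59 degrees, less where a joint would pass 70% of its speed; a pose out of reach is approached as far as the arm can. A call with a gripper value outside its range is refused whole. "gripper" is the opening, from 0 (shut) to 1 (fully open), set as the call begins (left out, the last holds). The fingers move at their own pace and stop on an object; "grip_force" is the grip in N (left out, the last holds). Time passes only in rows, so rows that repeat a pose let the fingers close. It gives the time, the measured TCP pose, the force and the opening at its end, in the units of the state.
- sensors.observe(): the state, without advancing time (a new reading comes with each control period).
- read_camera(name): name is "side" or "top" or "wrist"; returns a dict with "frame" (480x640x3 uint8, red, green, blue), "fx", "fy", "cx", "cy" (pixels), "extrinsics" (4x4, takes a point from world to camera coordinates). Camera axes: x right, y up, looking along -z (the intrinsics and any distortion apply to the point x, -y, -z); pixel columns grow to the right and rows downward; lengths in m; the calibration is good to about 2 mm. A picture is of the moment at which its call begins. There is no depth.
- hand_in(): hands the job in, once; it reports no verdict.
The state is a dict: "time": time; "qpos": joint angles; "qvel": joint speeds; "joint_efforts": joint torques, N m; "tool_pos": TCP position; "tool_rot": TCP orientation; "contact_force": force on the tool from outside, world axes, zero at the start; "torque": the same for the moment, N m; "opening": finger opening in m.
Only numpy, scipy, OpenCV 4.12 (cv2) and the standard library are available. Lean on these libraries where they do the work, as an engineer would, in place of code of your own. Each camera call takes 0.05 s, during which the arm holds its last target.

## Working session

There is one attempt and no reset: what is moved stays moved. The work goes in short steps, Python scripts to look and compute and a tool call to move; the robot and the scene stay as the last step left them, time stands still between calls to the robot, and variables do not carry over. Pictures are saved under pics/ and viewed, and the job is handed in when it is done.

Besides the shell and the picture viewer there is one more tool, called after "Call:" as name(argument=value, ...), one argument or row to a line, values as JSON. send_rows: Moves the arm, as the interface text tells. Its arguments: {"type":"object","properties":{"motion":{"type":"array"},"gripper":{"type":"number"},"grip_force":{"type":"number"}},"required":["motion"]}

```bash
mkdir -p pics
python3 - <<'E'
from cell import sensors, read_camera
import cv2,pickle
s=sensors.observe();print(s)
for n in("side","top","wrist"):
    c=read_camera(n);pickle.dump(c,open(f'pics/{n}0.pkl','wb'))
    cv2.imwrite(f'pics/{n}0.png',c['frame'][:,:,::-1]);print(n,{k:v for k,v in c.items() if k!='frame'})
E
```

```text
{'time': 0.0, 'qpos': array([ 9.70994758e-01,  3.42739225e-01,  1.52501126e+00,  3.72816857e-06,
        1.27536878e+00, -1.46002059e-01]), 'qvel': array([-0.00039818,  0.00236791,  0.00098224,  0.000312  , -0.00153088,
        0.00086974]), 'joint_efforts': array([ 6.20807623e-04, -4.31233978e+01, -2.44224447e+01,  7.19093322e-02,
        5.58792707e-02, -1.26956065e-04]), 'tool_pos': array([0.22989927, 0.47153413, 0.21843841]), 'tool_rot': array([-1.57230618e+00,  2.25624387e-04, -4.53800769e-01]), 'contact_force': array([0.34681386, 0.22672183, 0.28957387]), 'torque': array([0.02404827, 0.02125873, 0.05626466]), 'opening': 0.09180860419423471}
side {'fx': 619.9132579585973, 'fy': 619.9132579585973, 'cx': 310.41021723214806, 'cy': 234.91163211457322, 'extrinsics': array([[ 0.8811099 , -0.47247275, -0.02036794, -0.50329433],
       [ 0.27591445,  0.47861673,  0.83354498, -0.22299657],
       [-0.38407885, -0.74006454,  0.552076  , -1.06570028],
       [ 0.        ,  0.        ,  0.        ,  1.        ]])}
top {'fx': 577.8061330885874, 'fy': 577.8061330885874, 'cx': 316.1700897073292, 'cy': 239.599528319948, 'extrinsics': array([[-0.01527695, -0.99984262,  0.00901922,  0.03936282],
       [ 0.99803729, -0.01470026,  0.06087258, -0.5850922 ],
       [-0.06073042,  0.00993146,  0.9981048 , -1.25819789],
       [ 0.        ,  0.        ,  0.        ,  1.        ]])}
wrist {'fx': 382.5214928841343, 'fy': 382.5214928841343, 'cx': 316.41028945148577, 'cy': 232.27183319283225, 'extrinsics': array([[ 4.37736050e-01,  8.99103512e-01, -1.62829983e-04,
        -5.24635472e-01],
       [-8.57322292e-01,  4.17339934e-01, -3.01373302e-01,
         3.73884789e-02],
       [-2.70897839e-01,  1.32061557e-01,  9.53506217e-01,
        -3.91035762e-01],
       [ 0.00000000e+00,  0.00000000e+00,  0.00000000e+00,
         1.00000000e+00]])}
```

View pics/top0.png

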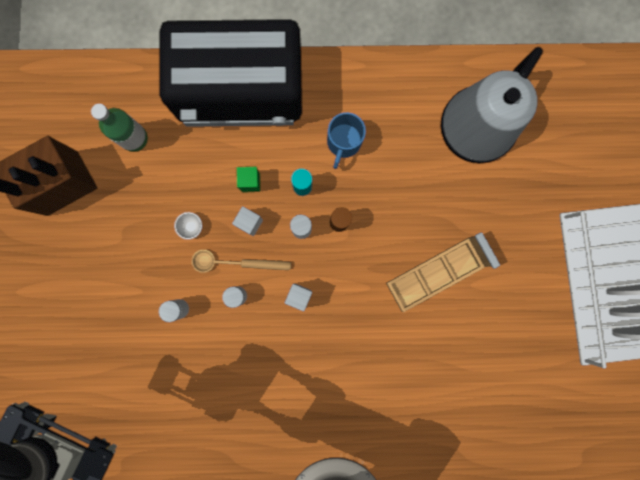

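View pics/side0.png

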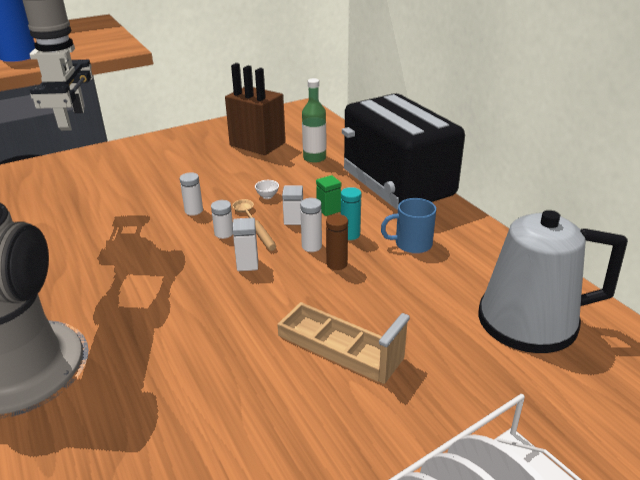

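View pics/wrist0.png

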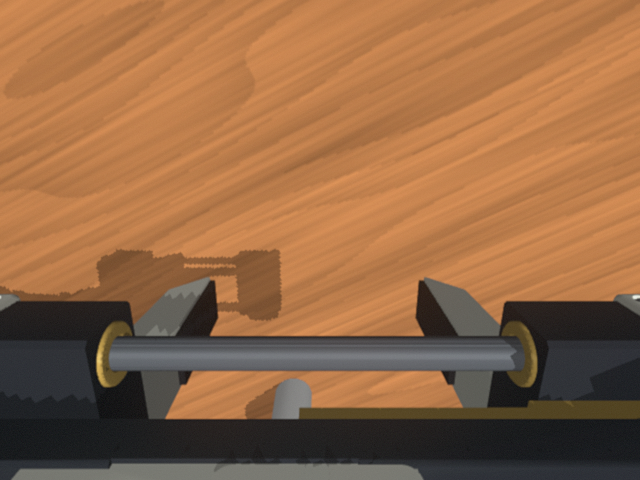

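Run:
```python
import cv2
a=cv2.imread('pics/top0.png')
cv2.imwrite('pics/t1.png',cv2.resize(a[160:330,150:360],None,fx=3.8,fy=3.5,interpolation=cv2.INTER_CUBIC))
cv2.imwrite('pics/t2.png',cv2.resize(a[220:320,375:510],None,fx=5,fy=5,interpolation=cv2.INTER_CUBIC))
a=cv2.imread('pics/side0.png')
cv2.imwrite('pics/s1.png',cv2.resize(a[160:280,170:370],None,fx=4,fy=4,interpolation=cv2.INTER_CUBIC))
```

```text
(no output)
```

View pics/t1.png

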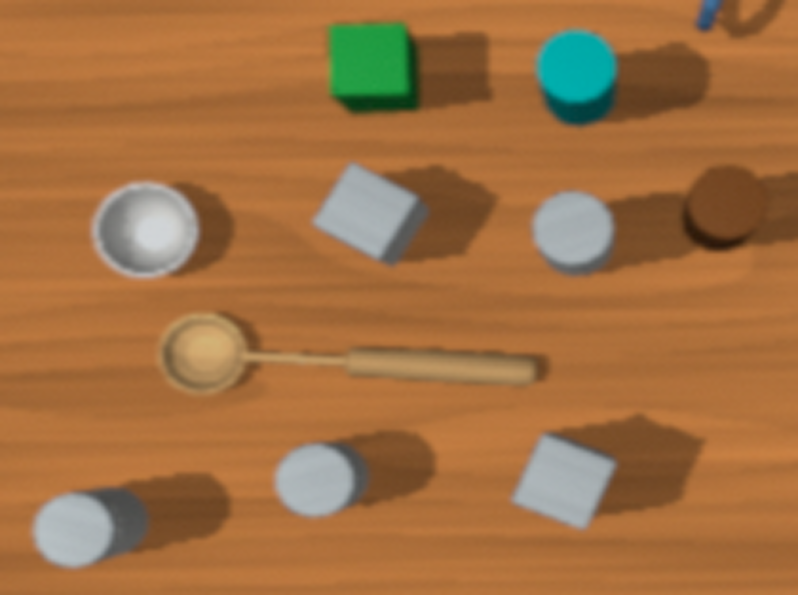

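View pics/t2.png

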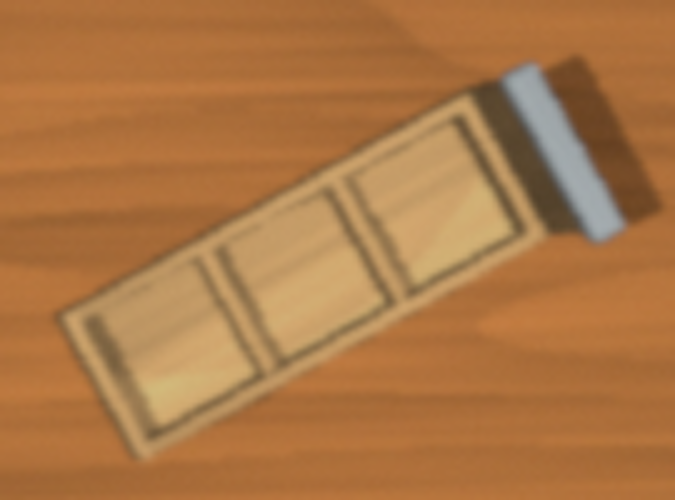

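View pics/s1.png

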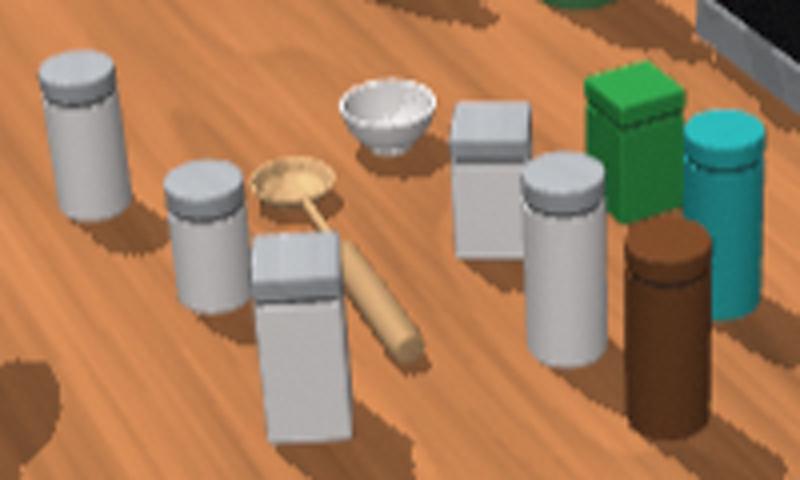

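```bash
cat > h.py <<'E'
import numpy as np,pickle
def ray(c,u,v,z):
    E=c['extrinsics'];R=E[:3,:3];t=E[:3,3];o=-R.T@t
    d=R.T@np.array([(u-c['cx'])/c['fx'],-(v-c['cy'])/c['fy'],-1.]);return o+d*(z-o[2])/d[2]
def proj(c,p):
    q=c['extrinsics'][:3,:3]@np.array(p)+c['extrinsics'][:3,3]
    return np.array([c['cx']+c['fx']*q[0]/-q[2],c['cy']-c['fy']*q[1]/-q[2]])
E
python3 - <<'E'
from h import *
T=pickle.load(open('pics/top0.pkl','rb'));S=pickle.load(open('pics/side0.pkl','rb'))
A=lambda x,y:(150+(x+.5)/3.8-.5,160+(y+.5)/3.5-.5)
for n,p,z in[('tall',(573,230),.11),('short',(315,480),.075),('med',(73,530),.092),('sqlow',(368,212),.08),('sqhigh',(564,481),.102),('brown',(726,205),.11),('turq',(577,68),.11)]:
    w=ray(T,*A(*p),z);s=proj(S,w);b=proj(S,[w[0],w[1],0])
    f=lambda s:np.round((s-[170,160])*4)
    print(n,w.round(4),'side crop lid',f(s),'base',f(b))
B=lambda x,y:(375+x/5-.4,220+y/5-.4)
for p in[(58,316),(138,460),(470,93),(548,235)]:
    w=ray(T,*B(*p),.028);print(w.round(4),proj(S,w).round(1))
for p in[(503,75),(598,243),(537,63),(625,228)]:
    w=ray(T,*B(*p),.095);print('bar',w.round(4),proj(S,w).round(1))
for p in[(150,440),(465,117),(90,320),(520,230)]:
    pass
E
```

```text
tall [0.6097 0.0633 0.11  ] side crop lid [565. 170.] base [569. 345.]
short [0.4648 0.2081 0.075 ] side crop lid [208. 177.] base [221. 291.]
med [0.4382 0.3369 0.092 ] side crop lid [80. 65.] base [100. 201.]
sqlow [0.6248 0.1771 0.08  ] side crop lid [494. 120.] base [499. 241.]
sqhigh [0.4631 0.0703 0.102 ] side crop lid [300. 253.] base [316. 417.]
brown [ 0.6232 -0.0195  0.11  ] side crop lid [668. 237.] base [667. 416.]
turq [0.7054 0.0599 0.11  ] side crop lid [726. 127.] base [723. 299.]
[ 0.4883 -0.1207  0.028 ] [301.4 301.1]
[ 0.4252 -0.1542  0.028 ] [278.6 322.9]
[ 0.5831 -0.304   0.028 ] [401.2 343.8]
[ 0.5203 -0.3363  0.028 ] [380.7 369.3]
bar [ 0.5865 -0.2996  0.095 ] [403.7 311.4]
bar [ 0.5161 -0.3369  0.095 ] [380.4 339.7]
bar [ 0.5913 -0.314   0.095 ] [411.3 315.4]
bar [ 0.5221 -0.3483  0.095 ] [387.8 342.8]
```

```bash
cat > go.py <<'E'
import sys,numpy as np
from cell import sensors
from h import *
s=sensors.observe();r=s['tool_rot'];y=r[2]
from scipy.spatial.transform import Rotation as Ro
R=Ro.from_euler('xyz',r).as_matrix()
P={'tall':(.6097,.0633),'short':(.4648,.2081),'med':(.4382,.3369),'panel':(.5346,-.2874),'middle':(.5042,-.2288),'far':(.4738,-.1702)}
a=sys.argv
t=np.array([*P[a[1]],float(a[2])+.006]) # grasp z -> tcp
yaw=np.radians(float(a[3])) if len(a)>3 else np.radians(-62.6)
d=R.T@(t-s['tool_pos']);tw=-np.degrees((yaw-y+np.pi)%(2*np.pi)-np.pi)
print('shift',d.round(4),'twist',round(tw,2),'| t',s['time'],s['tool_pos'].round(4),r.round(4),'q',s['qpos'].round(2),'F',s['contact_force'].round(1),'op',round(s['opening'],4))
E
python3 go.py tall 0.21
```

```text
shift [ 0.5203  0.0027 -0.2005] twist 36.6 | t 0.15 [0.23   0.4716 0.2186] [-1.572e+00  2.000e-04 -4.538e-01] q [ 0.97  0.34  1.52  0.    1.28 -0.15] F [ 0.3  0.3 -0.1] op 0.0918
```

Call:
send_rows(
  motion=[
    [[0.02,0,-0.008,2],[0.06,0,-0.023,5],[0.1,0,-0.039,9],[0.14,0,-0.054,13],[0.18,0,-0.07,17],[0.22,0,-0.085,21],[0.26,0,-0.1,25],[0.3,0,-0.115,29]],
  ],
  gripper=0.9,
)

```text
time: 0.95
tool_pos: [0.45, 0.2353, 0.2186]
tool_rot: [-1.572, -0.0, -0.963]
contact_force: [-0.3, 0.8, -0.6]
opening: 0.0824
```

```bash
python3 go.py tall 0.21
```

```text
shift [0.2323 0.0026 0.0328] twist 7.43 | t 0.95 [0.45   0.2353 0.2186] [-1.5721e+00 -2.0000e-04 -9.6290e-01] q [ 0.33  0.31  1.57 -0.    1.26 -0.28] F [-0.3  0.8 -0.6] op 0.0824
```

Call:
send_rows(
  motion=[
    [[0.04,0,0.006,1],[0.08,0,0.012,3],[0.12,0,0.017,5],[0.16,0,0.023,6],[0.2,0,0.028,7.4],[0.232,0,0.0328,7.4],[0.232,0,0.0328,7.4],[0.232,0,0.0328,7.4]],
  ],
)

```text
time: 1.75
tool_pos: [0.6092, 0.0631, 0.2178]
tool_rot: [-1.573, 0.001, -1.093]
contact_force: [0.3, -0.7, 0.1]
opening: 0.0827
```

```bash
python3 go.py tall 0.084
python3 - <<'E'
from cell import read_camera
import cv2
for n in("wrist",'top'):
    c=read_camera(n);cv2.imwrite(f'pics/{n}1.png',c['frame'][:,:,::-1])
E
```

```text
shift [1.000e-04 1.278e-01 8.000e-04] twist -0.05 | t 1.75 [0.6092 0.0631 0.2178] [-1.5734e+00  7.0000e-04 -1.0934e+00] q [-0.02  0.51  1.27 -0.    1.37 -0.5 ] F [ 0.3 -0.7  0.1] op 0.0827
```

View pics/wrist1.png

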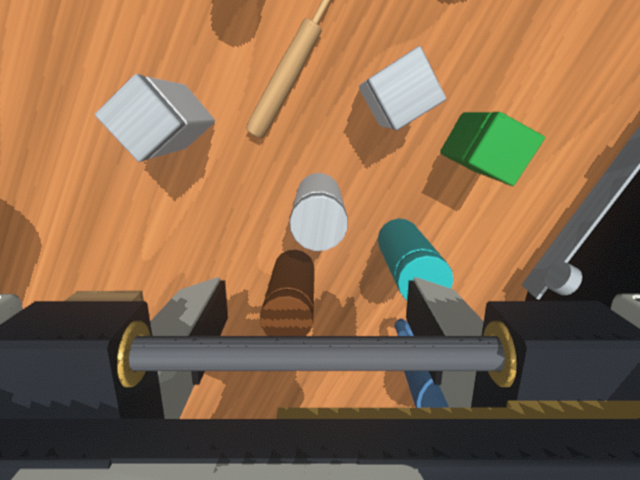

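Run:
```python
from cell import read_camera
from h import *
c=read_camera('wrist');print(ray(c,319,222,.11), proj(c,[.6097,.0633,.11]))
```

```text
[0.60827587 0.06855269 0.11      ] [317.43152352 228.82990609]
```

```bash
cat > ov.py <<'E'
# overlay predicted jar outlines
import cv2,numpy as np
from h import *
def circ(img,c,x,y,z,s,off,col,r=.022):
    pts=np.array([(proj(c,[x+r*np.cos(a),y+r*np.sin(a),z])-off+.5)*s for a in np.linspace(0,6.283,60)])
    cv2.polylines(img,[pts.astype(np.int32)],True,col,1)
def crop(c,x0,y0,w,h,s):
    return cv2.resize(c['frame'][y0:y0+h,x0:x0+w,::-1],None,fx=s,fy=s,interpolation=cv2.INTER_CUBIC)
E
python3 - <<'E'
from cell import read_camera
from ov import *
c=read_camera('wrist')
im=crop(c,260,160,120,120,5)
for z in(.11,0): circ(im,c,.6097,.0633,z,5,(260,160),(0,0,255))
T=pickle.load(open('pics/top0.pkl','rb'));S=pickle.load(open('pics/side0.pkl','rb'))
i2=crop(T,270,195,60,60,5);
for z in(.11,0): circ(i2,T,.6097,.0633,z,5,(270,195),(0,0,255))
i3=crop(S,282,190,60,70,5)
for z in(.11,0): circ(i3,S,.6097,.0633,z,5,(282,190),(0,0,255))
i3=i3[:300] if 0 else i3
o=np.zeros((600,800+100,3),np.uint8);o=np.zeros((650,900,3),np.uint8)
o[:600,:600]=im;o[:300,600:]=i2;o[300:650,600:]=i3
cv2.imwrite('pics/ov1.png',cv2.resize(o,(800,578)))
E
```

```text
(no output)
```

View pics/ov1.png

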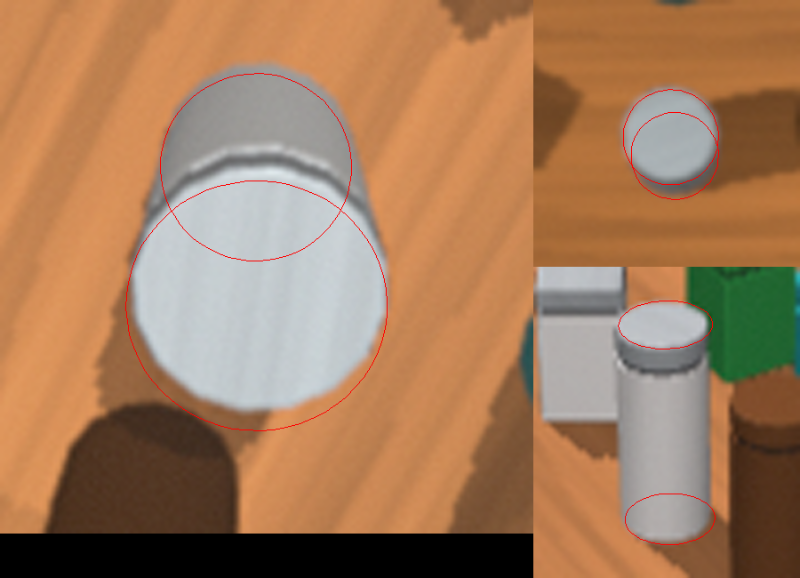

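```bash
sed -i "s/'tall':(.6097,.0633)/'tall':(.609,.0645)/" go.py; python3 go.py tall 0.082
```

```text
shift [0.0002 0.1308 0.0003] twist 0.11 | t 1.95 [0.6088 0.0646 0.2188] [-1.5721e+00 -2.0000e-04 -1.0906e+00] q [-0.02  0.51  1.27 -0.    1.37 -0.5 ] F [0.2 0.4 1. ] op 0.0827
```

Call:
send_rows(
  motion=[
    [[0,0.03,0,0],[0,0.065,0,0],[0,0.1,0,0],[0,0.12,0,0],[0,0.13,0,0],[0,0.13,0,0],[0,0.13,0,0]],
  ],
)

```text
time: 2.65
tool_pos: [0.6093, 0.0649, 0.0901]
tool_rot: [-1.57, -0.001, -1.09]
contact_force: [-0.2, 0.4, -0.1]
opening: 0.0827
```

Call:
send_rows(
  motion=[
    [[0,0,0,0],[0,0,0,0],[0,0,0,0],[0,0,0,0],[0,0,0,0],[0,0,0,0],[0,0,0,0],[0,0,0,0]],
  ],
  gripper=0.3,
  grip_force=25,
)

```text
time: 3.45
tool_pos: [0.6094, 0.0649, 0.0901]
tool_rot: [-1.57, -0.001, -1.09]
contact_force: [-0.2, -0.8, 1.8]
opening: 0.0433
```

```bash
python3 go.py tall 0.21
python3 - <<'E'
from cell import read_camera
import cv2
for n in("side",):
    c=read_camera(n);cv2.imwrite(f'pics/{n}2.png',c['frame'][:,:,::-1])
E
```

```text
shift [ 0.0003 -0.1259 -0.0005] twist 0.14 | t 3.45 [0.6094 0.0649 0.0901] [-1.5702e+00 -1.2000e-03 -1.0901e+00] q [-0.02  0.62  1.44 -0.    1.08 -0.5 ] F [-0.2 -0.8  1.8] op 0.0433
```

View pics/side2.png

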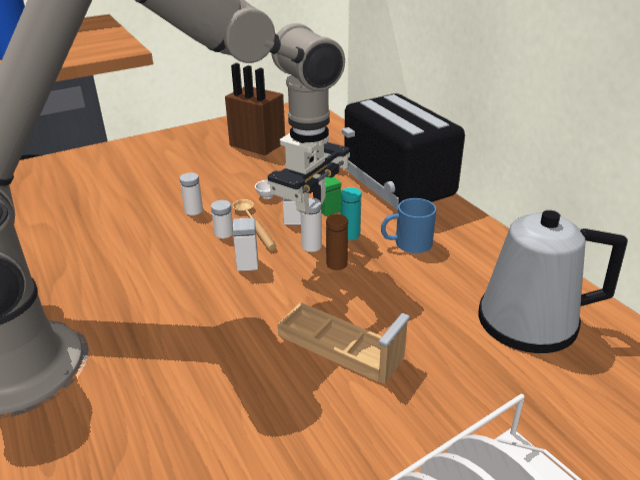

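Call:
send_rows(
  motion=[
    [[0,-0.01,0,0],[0,-0.035,0,0],[0,-0.065,0,0],[0,-0.095,0,0],[0,-0.12,0,0],[0,-0.135,0,0],[0,-0.14,0,0],[0,-0.14,0,0]],
  ],
)

```text
time: 4.3
tool_pos: [0.6093, 0.065, 0.2306]
tool_rot: [-1.57, -0.002, -1.09]
contact_force: [-0.3, -0.5, -2.0]
opening: 0.0433
```

```bash
python3 go.py panel 0.22
```

```text
shift [ 0.2779  0.0048 -0.2292] twist 0.15 | t 4.3 [0.6093 0.065  0.2306] [-1.5695e+00 -1.5000e-03 -1.0900e+00] q [-0.02  0.5   1.25 -0.    1.4  -0.5 ] F [-0.3 -0.5 -2. ] op 0.0433
```

Call:
send_rows(
  motion=[
    [[0.01,0,-0.008,0],[0.03,0,-0.025,0],[0.055,0,-0.045,0],[0.08,0,-0.066,0],[0.105,0,-0.087,0],[0.13,0,-0.107,0],[0.155,0,-0.128,0],[0.18,0,-0.148,0]],
  ],
)

```text
time: 5.1
tool_pos: [0.5598, -0.1649, 0.2294]
tool_rot: [-1.571, 0.0, -1.09]
contact_force: [-0.4, -0.3, -2.2]
opening: 0.0433
```

```bash
python3 go.py panel 0.22
```

```text
shift [ 0.097   0.0034 -0.0789] twist 0.12 | t 5.1 [ 0.5598 -0.1649  0.2294] [-1.5715e+00  2.0000e-04 -1.0905e+00] q [-0.42  0.44  1.34 -0.    1.36 -0.9 ] F [-0.4 -0.3 -2.2] op 0.0433
```

Call:
send_rows(
  motion=[
    [[0.025,0,-0.02,0],[0.05,0,-0.04,0],[0.075,0.0,-0.06,0],[0.09,0,-0.073,0],[0.097,0,-0.079,0],[0.097,0,-0.079,0],[0.097,0,-0.079,0],[0.097,0,-0.079,0]],
  ],
)

```text
time: 5.9
tool_pos: [0.5348, -0.2863, 0.2293]
tool_rot: [-1.571, 0.001, -1.089]
contact_force: [0.3, -0.1, -2.1]
opening: 0.0436
```

```bash
python3 go.py panel 0.13;python3 - <<'E'
from cell import read_camera
import cv2,pickle
for n in("side",'wrist','top'):
    c=read_camera(n);cv2.imwrite(f'pics/{n}3.png',c['frame'][:,:,::-1]);pickle.dump(c,open(f'pics/{n}3.pkl','wb'))
E
```

```text
shift [ 0.001   0.0933 -0.0006] twist 0.19 | t 5.9 [ 0.5348 -0.2863  0.2293] [-1.5715e+00  9.0000e-04 -1.0892e+00] q [-0.62  0.49  1.27 -0.    1.39 -1.1 ] F [ 0.3 -0.1 -2.1] op 0.0436
```

View pics/wrist3.png

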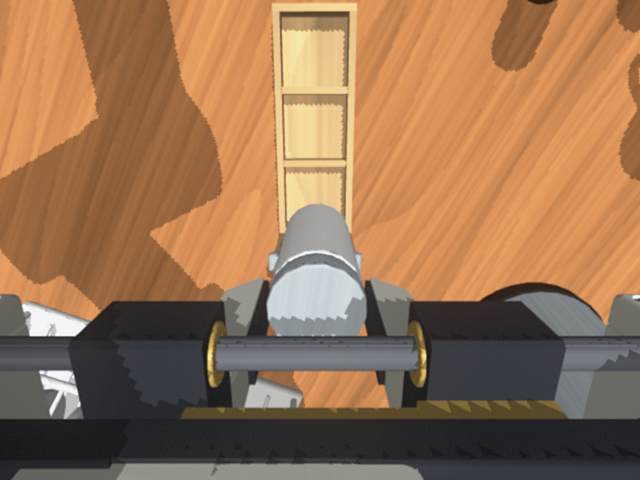

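View pics/side3.png

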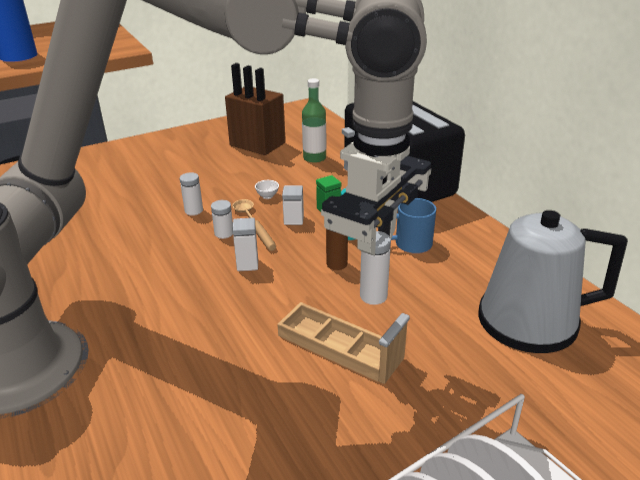

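View pics/top3.png

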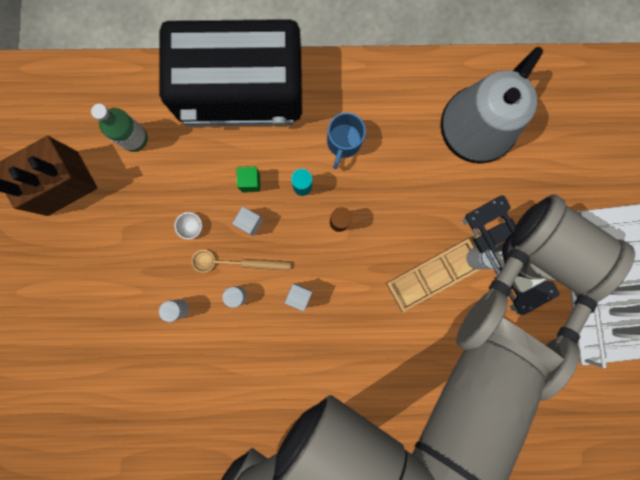

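Run:
```python
from ov import *
W=pickle.load(open('pics/wrist3.pkl','rb'));S=pickle.load(open('pics/side3.pkl','rb'))
th=np.radians(-62.6);C=np.array([.5042,-.2288])
def P(x,y,z): return [C[0]+x*np.cos(th)-y*np.sin(th),C[1]+x*np.sin(th)+y*np.cos(th),z]
def draw(im,c,s,off):
    for z,poly in((.028,[(-.102,-.036),(.102,-.036),(.102,.036),(-.102,.036)]),(.095,[(.102,-.04),(.114,-.04),(.114,.04),(.102,.04)]),(.028,[(-.036,-.03),(-.096,-.03),(-.096,.03),(-.036,.03)])):
        p=np.array([(proj(c,P(x,y,z))-off+.5)*s for x,y in poly]);cv2.polylines(im,[p.astype(np.int32)],True,(0,0,255),1)
a=crop(W,240,0,150,240,2.5);draw(a,W,2.5,(240,0))
b=crop(S,265,290,160,100,2.6);draw(b,S,2.6,(265,290))
b2=b
o=np.zeros((600,800,3),np.uint8);o[:,:375]=a;o[:260,375:375+416]=b
cv2.imwrite('pics/ov3.png',o)
for p in [(272,4),(357,4)]: w=ray(W,*p,.028);print(w,P(-.102,0,0))
```

```text
[ 0.42278153 -0.15387417  0.028     ] [np.float64(0.4572596219520471), np.float64(-0.13824283071608706), 0]
[ 0.48653206 -0.12047783  0.028     ] [np.float64(0.4572596219520471), np.float64(-0.13824283071608706), 0]
```

View pics/ov3.png

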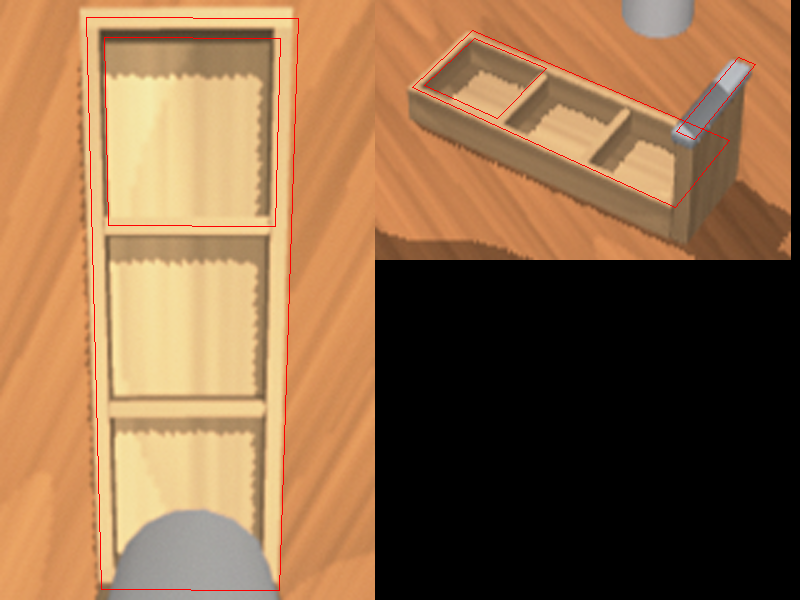

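```bash
sed -i "s/^P=.*/P={'short':(.4637,.2094),'med':(.437,.3382),'panel':(.533,-.286),'middle':(.5026,-.2274),'far':(.4722,-.1688)}/" go.py; python3 go.py panel .11
```

```text
shift [-0.0013  0.1135 -0.0013] twist 0.2 | t 6.05 [ 0.5348 -0.2865  0.2295] [-1.5714e+00  2.0000e-04 -1.0891e+00] q [-0.62  0.49  1.27 -0.    1.39 -1.1 ] F [ 0.5  0.2 -1.9] op 0.0434
```

Call:
send_rows(
  motion=[
    [[-0.0013,0.01,-0.0015,0.2],[-0.0013,0.03,-0.0015,0.2],[-0.0013,0.055,-0.0015,0.2],[-0.0013,0.08,-0.0015,0.2],[-0.0013,0.1,-0.0015,0.2],[-0.0013,0.11,-0.0015,0.2],[-0.0013,0.115,-0.0015,0.2],[-0.0013,0.115,-0.0015,0.2]],
  ],
)

```text
time: 6.85
tool_pos: [0.5328, -0.2859, 0.1143]
tool_rot: [-1.572, 0.001, -1.093]
contact_force: [-0.5, -0.3, -2.2]
opening: 0.0431
```

```bash
python3 go.py panel .09;python3 - <<'E'
from cell import read_camera
import cv2,pickle
for n in("side",):
    c=read_camera(n);cv2.imwrite(f'pics/{n}4.png',cv2.resize(c['frame'][200:400,250:450,::-1],None,fx=3,fy=3))
E
```

```text
shift [0.0002 0.0183 0.0001] twist 0.0 | t 6.85 [ 0.5328 -0.2859  0.1143] [-1.5716e+00  6.0000e-04 -1.0925e+00] q [-0.62  0.58  1.44 -0.    1.12 -1.1 ] F [-0.5 -0.3 -2.2] op 0.0431
```

View pics/side4.png

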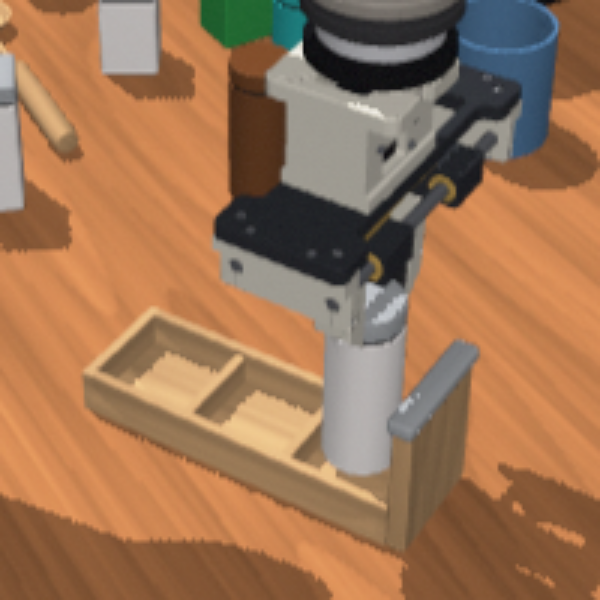

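Call:
send_rows(
  motion=[
    [[0,0.006,0,0],[0,0.011,0,0],[0,0.014,0,0],[0,0.016,0,0],[0,0.0175,0,0],[0,0.0175,0,0]],
  ],
)

```text
time: 7.5
tool_pos: [0.5331, -0.2862, 0.0974]
tool_rot: [-1.571, -0.0, -1.093]
contact_force: [-0.4, -0.1, -1.3]
opening: 0.0432
```

```bash
python3 go.py panel .09
```

```text
shift [-0.0002  0.0014 -0.    ] twist 0.0 | t 7.5 [ 0.5331 -0.2862  0.0974] [-1.5711e+00 -3.0000e-04 -1.0925e+00] q [-0.62  0.6   1.45 -0.    1.09 -1.1 ] F [-0.4 -0.1 -1.3] op 0.0432
```

Call:
send_rows(
  motion=[
    [[0,0.0007,0,0],[0,0.0012,0,0],[0,0.0017,0,0],[0,0.0017,0,0]],
  ],
)

```text
time: 7.9
tool_pos: [0.5333, -0.2863, 0.0961]
tool_rot: [-1.571, -0.001, -1.093]
contact_force: [-0.5, 0.3, 1.7]
opening: 0.0431
```

Call:
send_rows(
  motion=[
    [[0,0,0,0],[0,0,0,0],[0,0,0,0],[0,0,0,0],[0,0,0,0],[0,0,0,0],[0,0,0,0]],
  ],
  gripper=0.85,
)

```text
time: 8.6
tool_pos: [0.5333, -0.2863, 0.0961]
tool_rot: [-1.571, -0.001, -1.092]
contact_force: [0.2, 0.4, -0.3]
opening: 0.0779
```

Call:
send_rows(
  motion=[
    [[0,-0.01,0,0],[0,-0.03,0,0],[0,-0.06,0,0],[0,-0.09,0,0],[0,-0.12,0,0],[0,-0.13,0,0],[0,-0.13,0,0]],
  ],
)

```text
time: 9.3
tool_pos: [0.5338, -0.2866, 0.228]
tool_rot: [-1.569, -0.004, -1.092]
contact_force: [-0.5, -0.0, -0.2]
opening: 0.0779
```

```bash
python3 go.py med .21 -30
python3 - <<'E'
from cell import read_camera
import cv2,pickle
for n in("side",):
    c=read_camera(n);cv2.imwrite(f'pics/{n}5.png',cv2.resize(c['frame'][200:400,250:450,::-1],None,fx=3,fy=3))
E
```

```text
shift [-0.5993  0.0098  0.2016] twist -32.59 | t 9.3 [ 0.5338 -0.2866  0.228 ] [-1.5691 -0.0043 -1.0925] q [-0.62  0.48  1.28 -0.    1.38 -1.1 ] F [-0.5 -0.  -0.2] op 0.0779
```

View pics/side5.png

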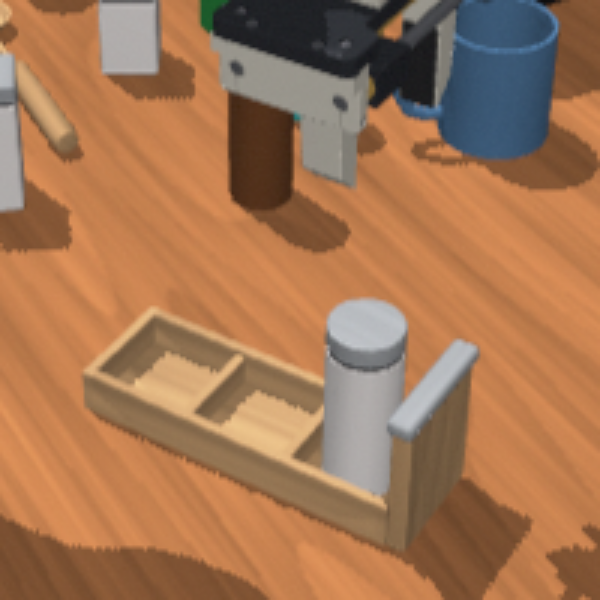

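```bash
python3 go.py med .21
```

```text
shift [-0.5985  0.0093  0.202 ] twist 0.01 | t 9.35 [ 0.5332 -0.2861  0.2261] [-1.5706e+00 -1.4000e-03 -1.0925e+00] q [-0.62  0.49  1.28 -0.    1.38 -1.1 ] F [-0.4  0.2  0.9] op 0.0781
```

Call:
send_rows(
  motion=[
    [[-0.02,0,0.007,0],[-0.06,0,0.02,0],[-0.1,0,0.034,0],[-0.14,0,0.047,0],[-0.18,0,0.06,0],[-0.22,0,0.074,0],[-0.26,0,0.088,0],[-0.3,0,0.101,0]],
  ],
)

```text
time: 10.15
tool_pos: [0.4833, 0.0284, 0.2239]
tool_rot: [-1.573, 0.001, -1.093]
contact_force: [0.7, -0.6, -0.1]
opening: 0.0783
```

```bash
python3 go.py med .21
```

```text
shift [-0.2964  0.0077  0.1014] twist -0.01 | t 10.15 [0.4833 0.0284 0.2239] [-1.5735e+00  6.0000e-04 -1.0927e+00] q [-0.1   0.26  1.62 -0.    1.26 -0.58] F [ 0.7 -0.6 -0.1] op 0.0783
```

Call:
send_rows(
  motion=[
    [[-0.04,0,0.014,0],[-0.08,0,0.027,0],[-0.12,0,0.041,0],[-0.16,0,0.055,0],[-0.2,0,0.068,0],[-0.24,0,0.082,0],[-0.275,0,0.094,0],[-0.296,0,0.1014,0]],
  ],
)

```text
time: 10.95
tool_pos: [0.4354, 0.3399, 0.2215]
tool_rot: [-1.577, 0.001, -1.091]
contact_force: [0.0, -0.2, 0.3]
opening: 0.0779
```

Call:
send_rows(
  motion=[
    [[0,0,0,0],[0,0,0,0]],
  ],
)

```text
time: 11.15
tool_pos: [0.4344, 0.3395, 0.2195]
tool_rot: [-1.581, 0.0, -1.089]
contact_force: [0.2, 0.5, 1.0]
opening: 0.078
```

```bash
python3 go.py med .07
python3 - <<'E'
from cell import read_camera
from ov import *
c=read_camera('wrist');cv2.imwrite('pics/w6.png',c['frame'][:,:,::-1])
im=crop(c,240,120,160,160,3.7)
for z in(.092,0): circ(im,c,.437,.3382,z,3.7,(240,120),(0,0,255))
cv2.imwrite('pics/ov6.png',im)
E
```

```text
shift [0.0024 0.1434 0.0032] twist 0.18 | t 11.15 [0.4344 0.3395 0.2195] [-1.5812e+00  4.0000e-04 -1.0894e+00] q [0.52 0.4  1.44 0.   1.31 0.04] F [0.2 0.5 1. ] op 0.078
```

View pics/ov6.png

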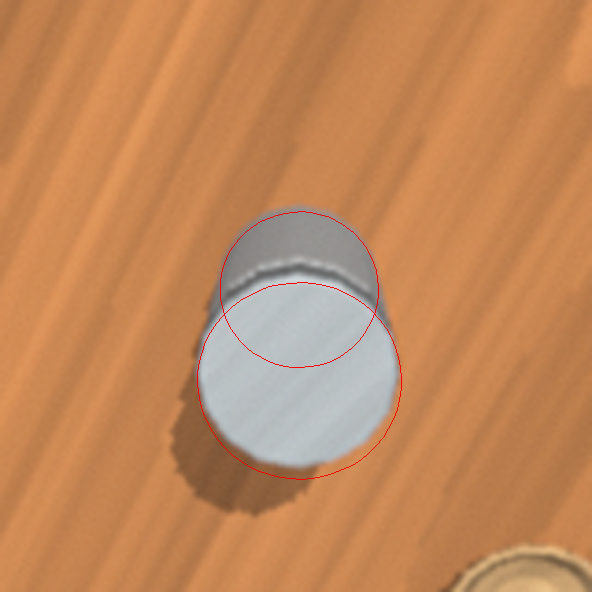

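Call:
send_rows(
  motion=[
    [[0.0024,0.0,0.0032,0.2],[0.0024,0.0,0.0032,0.2],[0.0024,0.0,0.0032,0.2],[0.0024,0.0,0.0032,0.2]],
  ],
)

```text
time: 11.6
tool_pos: [0.4391, 0.3378, 0.2201]
tool_rot: [-1.58, 0.0, -1.095]
contact_force: [-0.1, 0.7, 0.2]
opening: 0.0777
```

```bash
python3 go.py med .068
```

```text
shift [-0.0013  0.1461 -0.0003] twist -0.14 | t 11.6 [0.4391 0.3378 0.2201] [-1.5801e+00  3.0000e-04 -1.0951e+00] q [0.52 0.4  1.43 0.   1.32 0.04] F [-0.1  0.7  0.2] op 0.0777
```

Call:
send_rows(
  motion=[
    [[-0.001,0.03,-0.0003,0],[-0.0015,0.065,-0.0003,0],[-0.002,0.1,-0.0003,0],[-0.002,0.13,-0.0003,0],[-0.002,0.142,-0.0003,0],[-0.002,0.146,-0.0003,0],[-0.002,0.146,-0.0003,0],[-0.002,0.146,-0.0003,0]],
  ],
)

```text
time: 12.4
tool_pos: [0.4376, 0.3394, 0.0757]
tool_rot: [-1.577, 0.0, -1.095]
contact_force: [-0.1, 0.4, 1.1]
opening: 0.078
```

Call:
send_rows(
  motion=[
    [[0,0,0,0],[0,0,0,0],[0,0,0,0],[0,0,0,0],[0,0,0,0],[0,0,0,0],[0,0,0,0],[0,0,0,0]],
  ],
  gripper=0.3,
)

```text
time: 13.2
tool_pos: [0.4376, 0.3394, 0.0757]
tool_rot: [-1.577, 0.0, -1.095]
contact_force: [-1.2, -0.2, 2.4]
opening: 0.0434
```

```bash
python3 go.py med .21
```

```text
shift [ 0.0007 -0.1403 -0.002 ] twist -0.14 | t 13.2 [0.4376 0.3394 0.0757] [-1.5774e+00  4.0000e-04 -1.0950e+00] q [0.52 0.55 1.62 0.   0.98 0.04] F [-1.2 -0.2  2.4] op 0.0434
```

Call:
send_rows(
  motion=[
    [[0,-0.01,0,0],[0,-0.035,0,0],[0,-0.065,0,0],[0,-0.1,0,0],[0,-0.13,0,0],[0,-0.15,0,0],[0,-0.155,0,0],[0,-0.155,0,0]],
  ],
)

```text
time: 14.0
tool_pos: [0.4386, 0.3398, 0.2311]
tool_rot: [-1.576, 0.0, -1.095]
contact_force: [0.7, -0.2, -2.6]
opening: 0.0428
```

```bash
python3 go.py middle .225
```

```text
shift [ 0.5335  0.001  -0.2029] twist -0.14 | t 14.0 [0.4386 0.3398 0.2311] [-1.5764e+00  4.0000e-04 -1.0950e+00] q [0.52 0.39 1.42 0.   1.34 0.04] F [ 0.7 -0.2 -2.6] op 0.0428
```

Call:
send_rows(
  motion=[
    [[0.02,0,-0.008,0],[0.05,0,-0.019,0],[0.085,0,-0.032,0],[0.12,0,-0.046,0],[0.155,0,-0.059,0],[0.19,0,-0.072,0],[0.225,0,-0.086,0],[0.26,0,-0.099,0]],
  ],
)

```text
time: 14.8
tool_pos: [0.4687, 0.0619, 0.2299]
tool_rot: [-1.579, 0.002, -1.095]
contact_force: [0.1, 1.0, -2.2]
opening: 0.0431
```

```bash
python3 go.py middle .225
```

```text
shift [ 0.2727 -0.0008 -0.1024] twist -0.14 | t 14.8 [0.4687 0.0619 0.2299] [-1.5792  0.002  -1.095 ] q [-0.03  0.24  1.63 -0.    1.27 -0.5 ] F [ 0.1  1.  -2.2] op 0.0431
```

Call:
send_rows(
  motion=[
    [[0.035,0,-0.013,-0.1],[0.07,0,-0.026,-0.1],[0.105,0,-0.039,-0.1],[0.14,0,-0.053,-0.1],[0.175,0,-0.066,-0.1],[0.21,0,-0.079,-0.1],[0.245,0,-0.092,-0.1],[0.265,0,-0.1,-0.1]],
  ],
)

```text
time: 15.6
tool_pos: [0.5004, -0.2219, 0.228]
tool_rot: [-1.581, 0.004, -1.095]
contact_force: [-0.5, 0.4, -2.7]
opening: 0.043
```

Call:
send_rows(
  motion=[
    [[0.005,0,-0.002,0],[0.005,0,-0.002,0],[0.005,0,-0.002,0]],
  ],
)

```text
time: 15.9
tool_pos: [0.5005, -0.226, 0.2271]
tool_rot: [-1.582, 0.006, -1.095]
contact_force: [0.0, 0.1, -2.1]
opening: 0.0431
```

```bash
python3 go.py middle .09
python3 - <<'E'
from cell import read_camera
from ov import *
c=read_camera('wrist')
cv2.imwrite('pics/w7.png',c['frame'][:,:,::-1])
E
```

```text
shift [0.0031 0.1311 0.0027] twist -0.12 | t 15.9 [ 0.5005 -0.226   0.2271] [-1.582   0.0065 -1.0946] q [-0.56  0.39  1.43 -0.01  1.33 -1.03] F [ 0.   0.1 -2.1] op 0.0431
```

View pics/w7.png

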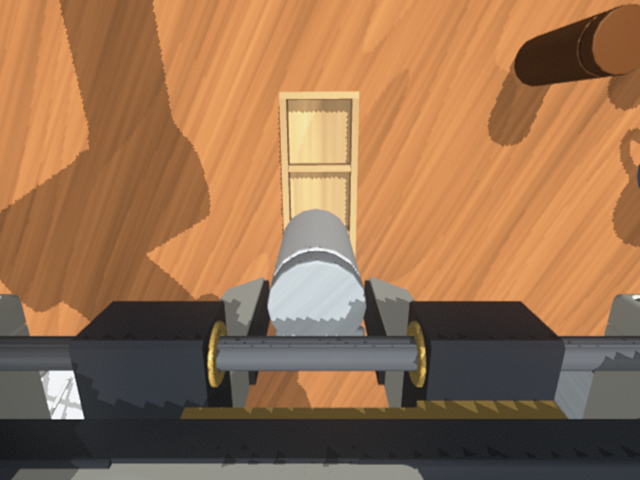

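Call:
send_rows(
  motion=[
    [[0.003,0.01,0.0025,-0.1],[0.003,0.03,0.0025,-0.1],[0.003,0.06,0.0025,-0.1],[0.003,0.09,0.0025,-0.1],[0.003,0.11,0.0025,-0.1],[0.003,0.12,0.0025,-0.1],[0.003,0.125,0.0025,-0.1],[0.003,0.125,0.0025,-0.1]],
  ],
)

```text
time: 16.75
tool_pos: [0.503, -0.227, 0.1025]
tool_rot: [-1.582, 0.006, -1.092]
contact_force: [-1.5, 0.1, -1.2]
opening: 0.0427
```

```bash
python3 go.py middle .0757;python3 - <<'E'
from cell import read_camera
import cv2,pickle
for n in("side",):
    c=read_camera(n);cv2.imwrite(f'pics/{n}8.png',cv2.resize(c['frame'][200:400,250:450,::-1],None,fx=3,fy=3))
E
```

```text
shift [ 0.0002  0.0208 -0.0003] twist 0.05 | t 16.75 [ 0.503  -0.227   0.1025] [-1.5816  0.0057 -1.0917] q [-0.56  0.51  1.6  -0.01  1.04 -1.03] F [-1.5  0.1 -1.2] op 0.0427
```

View pics/side8.png

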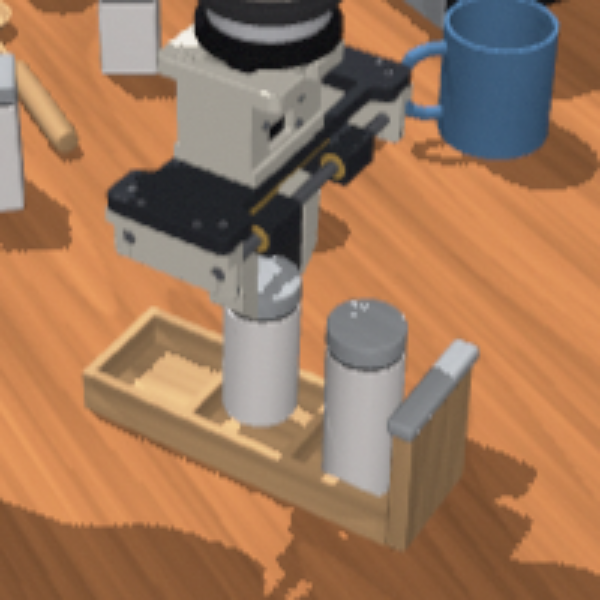

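Call:
send_rows(
  motion=[
    [[0,0.007,0,0],[0,0.013,0,0],[0,0.017,0,0],[0,0.0185,0,0],[0,0.02,0,0],[0,0.0205,0,0],[0,0.0205,0,0]],
  ],
)

```text
time: 17.5
tool_pos: [0.5032, -0.2274, 0.0827]
tool_rot: [-1.581, 0.005, -1.092]
contact_force: [0.1, -0.0, -1.7]
opening: 0.0431
```

Call:
send_rows(
  motion=[
    [[0,0.0005,0,0],[0,0.001,0,0],[0,0.0014,0,0],[0,0.0014,0,0]],
  ],
)

```text
time: 17.9
tool_pos: [0.5033, -0.2276, 0.0817]
tool_rot: [-1.581, 0.004, -1.092]
contact_force: [-1.3, 0.8, 2.3]
opening: 0.0428
```

Call:
send_rows(
  motion=[
    [[0,0,0,0],[0,0,0,0],[0,0,0,0],[0,0,0,0],[0,0,0,0],[0,0,0,0],[0,0,0,0]],
  ],
  gripper=0.85,
)

```text
time: 18.6
tool_pos: [0.5033, -0.2276, 0.0818]
tool_rot: [-1.581, 0.004, -1.092]
contact_force: [-0.7, 0.5, 0.2]
opening: 0.0782
```

Call:
send_rows(
  motion=[
    [[0,-0.01,0,0],[0,-0.03,0,0],[0,-0.06,0,0],[0,-0.09,0,0],[0,-0.12,0,0],[0,-0.14,0,0],[0,-0.14,0,0],[0,-0.14,0,0]],
  ],
)

```text
time: 19.4
tool_pos: [0.5047, -0.2274, 0.222]
tool_rot: [-1.58, 0.003, -1.092]
contact_force: [-1.1, 0.9, -0.9]
opening: 0.078
```

```bash
python3 go.py short .21
python3 - <<'E'
from cell import read_camera
import cv2,pickle
for n in("side",):
    c=read_camera(n);cv2.imwrite(f'pics/{n}9.png',cv2.resize(c['frame'][200:400,250:450,::-1],None,fx=3,fy=3))
E
```

```text
shift [-0.4065  0.0057  0.165 ] twist 0.05 | t 19.4 [ 0.5047 -0.2274  0.222 ] [-1.5803  0.0033 -1.0918] q [-0.56  0.4   1.43 -0.01  1.32 -1.04] F [-1.1  0.9 -0.9] op 0.078
```

View pics/side9.png

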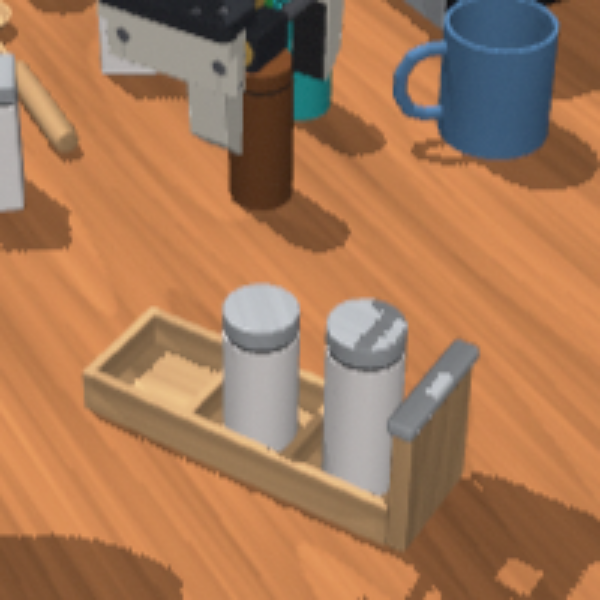

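Call:
send_rows(
  motion=[
    [[-0.02,0,0.008,0],[-0.06,0,0.024,0],[-0.1,0,0.041,0],[-0.14,0,0.057,0],[-0.18,0,0.073,0],[-0.2,0,0.081,0],[-0.2,0,0.081,0],[-0.2,0,0.081,0]],
  ],
  gripper=0.7,
)

```text
time: 20.25
tool_pos: [0.4836, -0.0123, 0.2203]
tool_rot: [-1.583, 0.006, -1.091]
contact_force: [0.3, -0.1, -0.3]
opening: 0.0643
```

```bash
python3 go.py short .21
```

```text
shift [-0.2058  0.0045  0.0848] twist 0.11 | t 20.25 [ 0.4836 -0.0123  0.2203] [-1.5829  0.0056 -1.0906] q [-0.18  0.27  1.62 -0.    1.26 -0.66] F [ 0.3 -0.1 -0.3] op 0.0643
```

Call:
send_rows(
  motion=[
    [[-0.02,0,0.008,0],[-0.06,0,0.025,0],[-0.1,0,0.041,0],[-0.14,0,0.058,0],[-0.18,0,0.074,0],[-0.205,0,0.0845,0.1],[-0.206,0,0.085,0.1],[-0.206,0,0.085,0.1]],
  ],
)

```text
time: 21.05
tool_pos: [0.4642, 0.2088, 0.2198]
tool_rot: [-1.584, 0.005, -1.092]
contact_force: [-1.5, 0.4, -0.5]
opening: 0.0644
```

Call:
send_rows(
  motion=[
    [[0,0,0,0],[0,0,0,0]],
  ],
)

```text
time: 21.25
tool_pos: [0.4646, 0.2072, 0.2196]
tool_rot: [-1.585, 0.005, -1.095]
contact_force: [-0.5, 0.5, 0.0]
opening: 0.064
```

```bash
python3 go.py short .055
python3 - <<'E'
from cell import read_camera
from ov import *
c=read_camera('wrist');cv2.imwrite('pics/w10.png',c['frame'][:,:,::-1])
im=crop(c,240,120,160,160,3.7)
for z in(.075,0): circ(im,c,.4637,.2094,z,3.7,(240,120),(0,0,255))
cv2.imwrite('pics/ov10.png',im)
E
```

```text
shift [-0.0016  0.1585  0.0024] twist -0.11 | t 21.25 [0.4646 0.2072 0.2196] [-1.5848  0.0049 -1.0945] q [ 0.27  0.32  1.55  0.    1.28 -0.21] F [-0.5  0.5  0. ] op 0.064
```

View pics/ov10.png

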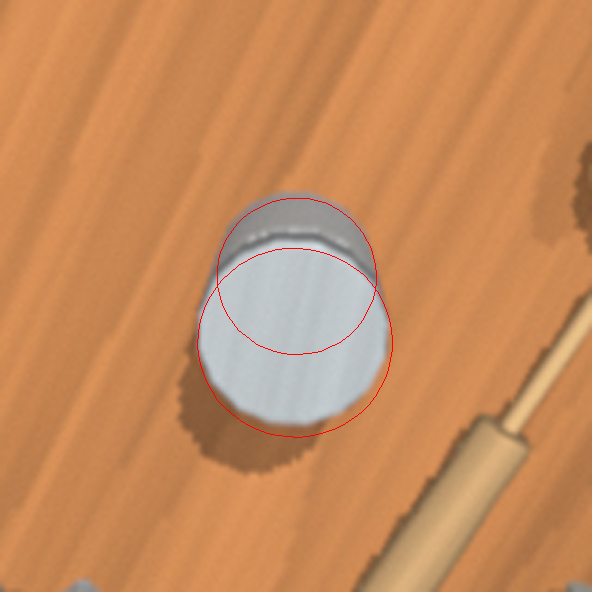

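View pics/w10.png

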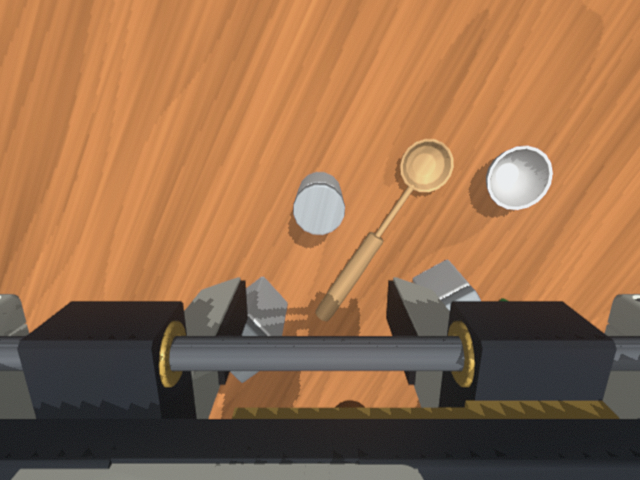

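Call:
send_rows(
  motion=[
    [[-0.002,0.03,0.002,0],[-0.0025,0.065,0.002,0],[-0.0025,0.1,0.002,0],[-0.0025,0.13,0.002,0],[-0.0025,0.15,0.002,0],[-0.0025,0.158,0.002,0],[-0.0025,0.158,0.002,0],[-0.0025,0.158,0.002,0]],
  ],
)

```text
time: 22.1
tool_pos: [0.4638, 0.2102, 0.0626]
tool_rot: [-1.583, 0.005, -1.095]
contact_force: [-0.2, -0.1, -0.2]
opening: 0.0643
```

Call:
send_rows(
  motion=[
    [[0,0,0,0],[0,0,0,0],[0,0,0,0],[0,0,0,0],[0,0,0,0],[0,0,0,0],[0,0,0,0]],
  ],
  gripper=0.3,
)

```text
time: 22.8
tool_pos: [0.464, 0.2102, 0.0632]
tool_rot: [-1.582, 0.004, -1.095]
contact_force: [-1.5, -0.6, 5.7]
opening: 0.0428
```

```bash
python3 go.py short .21
```

```text
shift [-1.000e-04 -1.528e-01 -2.400e-03] twist -0.13 | t 22.8 [0.464  0.2102 0.0632] [-1.5822  0.0044 -1.0948] q [ 0.27  0.5   1.76  0.    0.89 -0.2 ] F [-1.5 -0.6  5.7] op 0.0428
```

Call:
send_rows(
  motion=[
    [[0,-0.01,0,0],[0,-0.035,0,0],[0,-0.07,0,0],[0,-0.105,0,0],[0,-0.14,0,0],[0,-0.16,0,0],[0,-0.165,0,0],[0,-0.165,0,0]],
  ],
)

```text
time: 23.6
tool_pos: [0.4659, 0.2104, 0.2283]
tool_rot: [-1.582, 0.004, -1.095]
contact_force: [-0.1, -0.0, -2.8]
opening: 0.0425
```

```bash
python3 go.py far .22
```

```text
shift [ 0.34    0.0027 -0.1682] twist -0.12 | t 23.6 [0.4659 0.2104 0.2283] [-1.5818  0.0043 -1.0947] q [ 0.27  0.32  1.54  0.    1.3  -0.2 ] F [-0.1 -0.  -2.8] op 0.0425
```

Call:
send_rows(
  motion=[
    [[0.015,0,-0.007,0],[0.045,0,-0.022,0],[0.08,0,-0.04,0],[0.115,0,-0.057,0],[0.145,0,-0.072,0],[0.165,0,-0.082,0],[0.17,0,-0.084,0],[0.17,0,-0.084,0]],
  ],
)

```text
time: 24.4
tool_pos: [0.4685, 0.0205, 0.2272]
tool_rot: [-1.584, 0.006, -1.096]
contact_force: [0.2, 0.0, -2.6]
opening: 0.0422
```

```bash
python3 go.py far .22
```

```text
shift [ 0.1701  0.0013 -0.0832] twist -0.22 | t 24.4 [0.4685 0.0205 0.2272] [-1.5838  0.0061 -1.0965] q [-0.12  0.24  1.64 -0.    1.27 -0.59] F [ 0.2  0.  -2.6] op 0.0422
```

Call:
send_rows(
  motion=[
    [[0.015,0,-0.007,-0.2],[0.045,0,-0.022,-0.2],[0.08,0,-0.04,-0.2],[0.115,0,-0.057,-0.2],[0.145,0,-0.072,-0.2],[0.165,0,-0.081,-0.2],[0.17,0,-0.083,-0.2],[0.17,0,-0.083,-0.2]],
  ],
)

```text
time: 25.2
tool_pos: [0.4724, -0.1679, 0.2266]
tool_rot: [-1.584, 0.008, -1.093]
contact_force: [0.3, 0.3, -2.6]
opening: 0.0425
```

Call:
send_rows(
  motion=[
    [[0,0,0,0],[0,0,0,0]],
  ],
)

```text
time: 25.4
tool_pos: [0.4725, -0.1663, 0.2264]
tool_rot: [-1.584, 0.009, -1.091]
contact_force: [0.2, 0.1, -3.4]
opening: 0.0424
```

```bash
python3 go.py far .08
```

```text
shift [0.0033 0.1403 0.0005] twist 0.07 | t 25.4 [ 0.4725 -0.1663  0.2264] [-1.5842  0.0086 -1.0913] q [-0.49  0.3   1.56 -0.01  1.29 -0.97] F [ 0.2  0.1 -3.4] op 0.0424
```

Call:
send_rows(
  motion=[
    [[0.003,0.01,0.0005,0],[0.003,0.03,0.0005,0],[0.003,0.06,0.0005,0],[0.003,0.09,0.0005,0],[0.003,0.115,0.0005,0],[0.003,0.13,0.0005,0],[0.003,0.135,0.0005,0],[0.003,0.135,0.0005,0]],
  ],
)

```text
time: 26.2
tool_pos: [0.4719, -0.168, 0.0907]
tool_rot: [-1.585, 0.01, -1.091]
contact_force: [0.6, -0.4, -2.8]
opening: 0.0425
```

```bash
python3 go.py far .063;python3 - <<'E'
from cell import read_camera
import cv2,pickle
for n in("side",):
    c=read_camera(n);cv2.imwrite(f'pics/{n}11.png',cv2.resize(c['frame'][200:400,250:450,::-1],None,fx=3,fy=3))
E
```

```text
shift [0.0011 0.0217 0.0002] twist 0.1 | t 26.2 [ 0.4719 -0.168   0.0907] [-1.585   0.0099 -1.0909] q [-0.49  0.45  1.75 -0.01  0.96 -0.97] F [ 0.6 -0.4 -2.8] op 0.0425
```

View pics/side11.png

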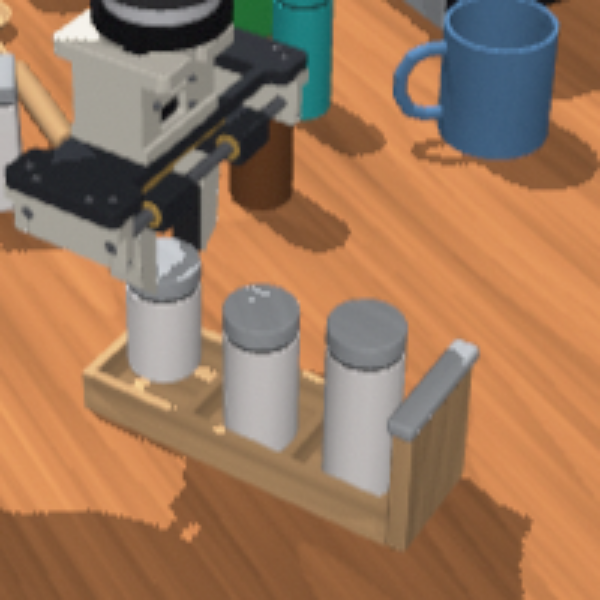

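Call:
send_rows(
  motion=[
    [[0.0005,0.007,0,0],[0.0005,0.013,0,0],[0.0005,0.017,0,0],[0.0005,0.019,0,0],[0.0005,0.02,0,0],[0.0005,0.0205,0,0],[0.0005,0.0205,0,0]],
  ],
)

```text
time: 26.95
tool_pos: [0.4724, -0.1688, 0.0711]
tool_rot: [-1.584, 0.008, -1.091]
contact_force: [-0.6, -0.2, -1.8]
opening: 0.0425
```

Call:
send_rows(
  motion=[
    [[0,0.0007,0,0],[0,0.0014,0,0],[0,0.002,0,0],[0,0.002,0,0]],
  ],
)

```text
time: 27.35
tool_pos: [0.4725, -0.1689, 0.0694]
tool_rot: [-1.584, 0.008, -1.091]
contact_force: [0.2, 0.2, 1.4]
opening: 0.0422
```

Call:
send_rows(
  motion=[
    [[0,0,0,0],[0,0,0,0],[0,0,0,0],[0,0,0,0],[0,0,0,0],[0,0,0,0],[0,0,0,0]],
  ],
  gripper=0.85,
)

```text
time: 28.05
tool_pos: [0.4725, -0.1689, 0.0693]
tool_rot: [-1.584, 0.008, -1.091]
contact_force: [-0.9, 0.5, 0.1]
opening: 0.0778
```

Call:
send_rows(
  motion=[
    [[0,-0.01,0,0],[0,-0.03,0,0],[0,-0.06,0,0],[0,-0.09,0,0],[0,-0.12,0,0],[0,-0.15,0,0],[0,-0.16,0,0],[0,-0.16,0,0]],
  ],
)

```text
time: 28.85
tool_pos: [0.4755, -0.1694, 0.2308]
tool_rot: [-1.582, 0.005, -1.091]
contact_force: [0.2, -0.6, -1.2]
opening: 0.0777
```

Call:
send_rows(
  motion=[
    [[-0.03,0,0,0],[-0.07,0,0,0],[-0.11,0,0,0],[-0.15,0,0,0],[-0.18,0,0,0],[-0.2,0,0,0],[-0.2,0,0,0],[-0.2,0,0,0]],
  ],
)

```text
time: 29.65
tool_pos: [0.3829, 0.008, 0.231]
tool_rot: [-1.583, 0.006, -1.09]
contact_force: [0.0, 0.6, 0.4]
opening: 0.0783
```

```bash
python3 go.py far .2;python3 - <<'E'
from cell import read_camera
import cv2,pickle
for n in("side",'top'):
    c=read_camera(n);cv2.imwrite(f'pics/{n}12.png',c['frame'][:,:,::-1])
    a=c['frame'][:,:,::-1]
    if n=='side': cv2.imwrite('pics/s12c.png',cv2.resize(a[260:400,260:440],None,fx=4.2,fy=4.2))
E
```

```text
shift [ 0.1982  0.024  -0.0023] twist 0.16 | t 29.65 [0.3829 0.008  0.231 ] [-1.583   0.0055 -1.0898] q [-0.18  0.07  1.84 -0.    1.24 -0.66] F [0.  0.6 0.4] op 0.0783
```

View pics/s12c.png

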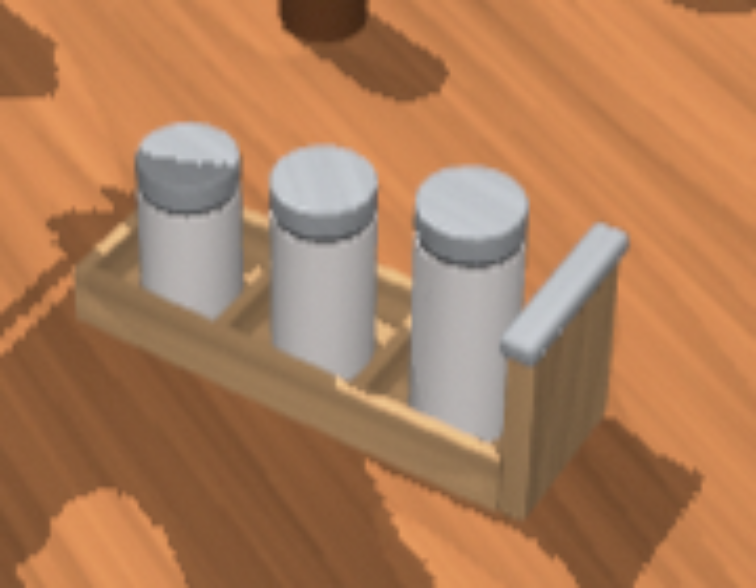

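View pics/side12.png

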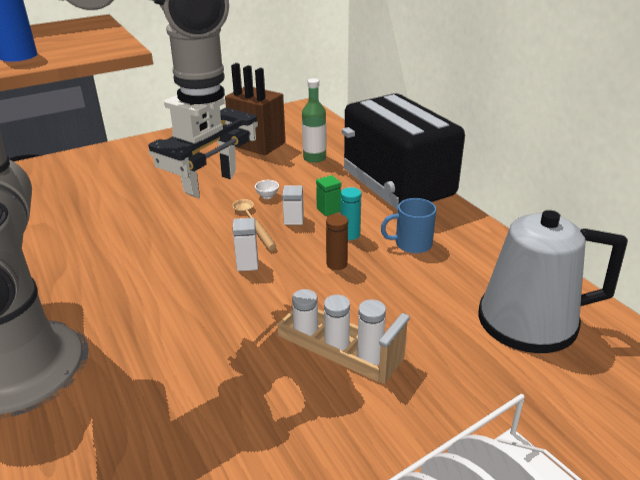

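View pics/top12.png

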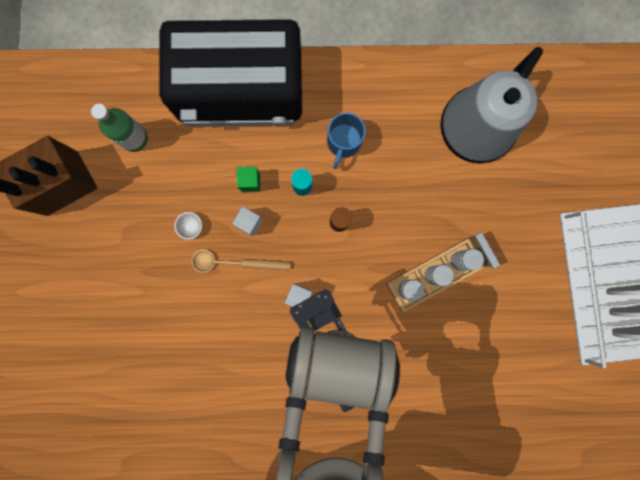

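All three jars stand upright inside their compartments in the right order: short near side pixel (304,310), medium (337,322) and tall (371,335). The square jars at (246,245) and (293,205) are where they started, and the arm is clear.

```bash
python3 -c "
from cell import hand_in
print(hand_in())"
```

```text
the job is handed in; nothing more can be done
None
```

All three round jars are in the caddy: the tall one beside the tall end panel, the medium one in the middle and the short one at the low end. I handed the job in at about 30 s of robot time, against the 96 s limit.

- **Placing:** I lowered each jar until the wrist force showed it touching the compartment floor, about 2 N, and only then released it.
- **Last pictures:** The side and top views show the jars upright inside their compartments. The two square jars and the coloured look-alikes stand where they were, and the gripper is clear. The arm hides part of the taller square jar in the top view, but the side view shows it unmoved.
- **Camera disagreement:** The top camera was about 2 mm off the side and wrist views, so I shifted my measured positions by roughly that much.
- **Tool tilt:** The tool gradually tilted to about 0.9° from vertical over the run. No tilt shows in the jars in the last pictures.

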